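# True up a display-tray corner with a square

### The arm

A 6-joint arm with a two-finger parallel gripper is mounted at the origin on a cart in front of the work surface, level with it; the furniture and walls round the work are solid. World frame = base frame: x ahead of the robot, y to its left, z up, the work surface at z = 0. Lengths are in m, angles in degrees, forces in N, time in s.
With the tool pointing down it reaches from about 0.35 to 0.725 m from the base axis. Payload 4.3 kg.
Tool frame: the origin (TCP) lies at the centre of the arm's flange, where the gripper is bolted on; the fingertips stand 173 mm ahead of it and the grasp point (between the pads) lies 155 mm ahead of it; z points along the fingers, y is the line along which they close (so a half turn about z gives the same grasp; the last joint's range is limited). The gripper opens to 85 mm and grips with 20 to 120 N. Pads are 22 mm wide; open, the fingers measure 114 mm over their backs; the gripper's body (76 mm by 85 mm) begins 54 mm behind the grasp point. The pads swing forward as they close: fully open they stand 13 mm farther back than shut.
Start: joints at [-69.861, 21.618, 4.641, 73.018, 0, 83.68], TCP at [0.256, -0.515, 0.405] pointing down, gripper open.
Joint ranges: [-156.06, 156.06], [-48.1, 94.91], [-58.44, 69.94], [-101.28, 121.22], [-78.64, 73.56], [-180, 180]. Speed limits (degrees/s): [147.25, 147.25, 180, 180, 180, 180].

### API

Orientations are given as [roll, pitch, yaw] about the fixed x, y, z axes, in that order (R = Rz(yaw) Ry(pitch) Rx(roll)).
In Python, from station import get_obs, grab_frame, sign_off gives the robot as it stands. The module is installed in compiled form; this text tells all that it offers.
- The arm moves only by the tool move_arm, never from a script. Its argument "increments" is one flat list of numbers, 4 for each row, row after row: the shift along the tool's x, y, z in m, then the turn about the tool's z in degrees. A call has 1 to 10 rows; each row shifts and turns the commanded pose from where the row before left it, along the tool's axes as they then stand; what a row does not reach is not made up. A row lasts 1/10 s, in which the tool goes at most 50 mm and 8.59 degrees, less where a joint would pass 70% of its speed; a pose out of reach is approached as far as the arm can. A call with a gripper value outside its range is refused whole. "grip" is the finger opening in m, from 0 to 0.0854, set as the call begins (left out, the last holds). The fingers move at their own pace and stop on an object; "squeeze" is the grip in N (left out, the last holds). Time passes only in rows, so rows that do not move let the fingers close. It gives the time, the measured TCP pose, the force, the opening and the grip force at its end, in the units of the state.
- get_obs(): the state, without advancing time (a new reading comes with each control period).
- grab_frame(name): name is "side" or "top" or "wrist"; returns a dict with "pixels" (420x560x3 uint8, red, green, blue), "fx", "fy", "cx", "cy" (pixels), "eye" and "orientation" of the camera in the world. Camera axes: x right, y down, z forward; pixel columns grow to the right and rows downward; lengths in m; the calibration is good to about 2 mm. A picture is of the moment at which its call begins. There is no depth.
- sign_off(): hands the job in; it is judged then, once.
The state is a dict: "clock": time; "joint_pos": joint angles; "qd": joint speeds; "joint_torque": joint torques, N m; "eef_pos": TCP position; "eef_rot": TCP orientation; "contact_force": force on the tool from outside, world axes, zero at the start; "ft_torque": the same for the moment, N m; "opening": finger opening in m; "grasp_force": force on a finger pad.
Only numpy, scipy, OpenCV 4.12 (cv2) and the standard library are available. Lean on these libraries where they do the work, as an engineer would, in place of code of your own. Each camera call takes 0.05 s, during which the arm holds its last target. There are 200 camera calls.

### The job

One side rail of this small wooden display-tray frame has been knocked inwards on its corner screw. Pick up the metal square by its post, press it gently into the inside corner of the frame so that it swings the loose rail out and its two outer faces lie flush, without a gap, on the loose rail and on the lining strip of the fixed rail, and keep it lightly pressed on both (push about 10 newtons towards each, never over 16) for a good second. Then put the square back upright where it lay, leaving the corner square; move the rail only with the square, not with the gripper, and leave the other things alone.

Things in the scene. Friction and masses are not known exactly. Their poses are not given: they have to be found in the camera images.
- square: Loose aluminium assembly square, 0.2 to 0.42 kg, standing on the worktop: two legs at right angles, 12 mm thick, 18 mm tall, a low web, and an upright 24 x 24 mm grip post. Origin: underside, below the post; z up. Outer working faces: planes x = +32 and y = +32 mm of its own axes, each from -68 to +24 mm along the other axis; the corner between is cut away.
- square_grip (a point): Point on the axis of the square's post, 50 mm above its underside: a good height for the grip. The post's sides are parallel to the legs; it ends 72 mm above the underside and is free for gripping above 25 mm. Friction of the square on the rails is about 0.5 to 0.7, so rubbing on one face takes up part of the push meant for the other.
- frame: L-shaped plywood board under two rails, 12 mm thick, fixed. Origin: at worktop height under the inner corner; legs span -130 to +26 mm along own x and y, 76 mm wide; z up. Inner face of the fixed rail without its lining: plane x = 0; of the loose rail when true: plane y = 0. The square fits with its axes parallel to the frame's, its origin at frame y = -32 and x = -36 to -46 mm.
- fixed_rail: Wooden rail at the far side of the board, fixed, 18 mm thick, top 36 mm above the worktop; inner side (towards the robot) at the frame's x = 0. On it sits a firm wooden lining strip, frame y = -122 to -5 mm, which is what the square meets: parallel to the rail, it stands 4 to 14 mm proud, differently each time and not in the poses, so it must be felt. Same origin and axes as frame.
- loose_rail: The loose wooden rail at the left of the board, 18 mm thick, 131 mm long, top 36 mm (screw head 37 mm) above the worktop. Origin: on its pivot at worktop height; axes parallel to the frame's when true; spans +8 to -123 mm along own x; inner face at own y = -9 mm.
- rail_swing (a joint): Angle of the loose rail about its upright corner screw (at frame x = -9, y = +9 mm): 0 is true (90 degrees to the fixed rail), positive is leaning inwards over the board. It moves freely past 0. Stiff: stays where it is left, about 0.22 N m of friction (some 2.5 N pushed near the tip of the square's leg).
- jar: Bystander, to be left alone: mineral jar with black cap, 51 mm across, 75 mm tall. Origin under its middle.
- cobble: Bystander, to be left alone: speckled granite cobble 88x81x44 mm. Origin under its middle.
- lump: Bystander, to be left alone: black basalt lump 56x54x42 mm. Origin under its middle.
- rubber: Bystander, to be left alone: eraser 35x51x11 mm. Origin under its middle.
- marker: Bystander, to be left alone: marker pen 135 mm long, lying. Origin under its middle.
- dropper: Bystander, to be left alone: dropper bottle 32 mm across, 98 mm tall. Origin under its middle.
Not all that is in view belongs to the job. There is more than one size of the square; the job needs the larger.

How it is judged:
By the outcome, as a careful person would: the job done as asked, in the order asked, and still so for the second after the job is handed in, with the robot touching nothing.
It also fails if it takes over 69 s, if anything falls off the work surface, if the arm or the gripper's body presses on something with over 40 N, if the wrist force passes 120 N, or if a joint passes its speed limit or range.

## Working session

There is one attempt and no reset: what is moved stays moved. The work goes in short steps, Python scripts to look and compute and a tool call to move; the robot and the scene stay as the last step left them, time stands still between calls to the robot, and variables do not carry over. Pictures are saved under pics/ and viewed, at most 10 in all, crops included, and the job is handed in when it is done.

Besides the shell and the picture viewer there is one more tool, called after "Call:" as name(argument=value, ...), one argument or row to a line, values as JSON. move_arm: Moves the arm, as the interface text tells. Its arguments: {"type":"object","properties":{"increments":{"type":"array","items":{"type":"number"}},"grip":{"type":"number"},"squeeze":{"type":"number"}},"required":["increments"]}

```bash
mkdir -p pics
cat > h.py <<'E'
import numpy as np, cv2, pickle
from station import get_obs, grab_frame, sign_off
from scipy.spatial.transform import Rotation as R
def snap(name,fn):
    f=grab_frame(name); cv2.imwrite(f'pics/{fn}.png',f['pixels'][:,:,::-1]); pickle.dump(f,open(f'pics/{fn}.pkl','wb')); return f
def rot(f):
    o=np.array(f['orientation'],float)
    return o if o.shape==(3,3) else (R.from_euler('xyz',o,degrees=True) if o.size==3 else R.from_quat(o)).as_matrix()
def ray(f,u,v,z):
    d=rot(f)@np.array([(u-f['cx'])/f['fx'],(v-f['cy'])/f['fy'],1]); e=np.array(f['eye']); return e+d*(z-e[2])/d[2]
def proj(f,p):
    c=rot(f).T@(np.array(p)-f['eye']); return c[:2]/c[2]*[f['fx'],f['fy']]+[f['cx'],f['cy']]
def load(fn): return pickle.load(open(f'pics/{fn}.pkl','rb'))
E
python3 - <<'E'
from h import *
for n in('top','side'):
    f=snap(n,n+'0'); print(n,f['fx'],f['cx'],f['cy'],f['eye'],f['orientation'])
print(get_obs())
E
```

```text
top 527.5346167004368 284.6797308196116 215.95563911795497 [0.28257406 0.35074929 1.27420913] [-1.67893682e+02  1.27887343e-01 -8.70690189e+01]
side 416.5975148989525 280.64371113126106 210.42563479701795 [ 0.37460014 -0.3409685   0.56384246] [-125.78721915    0.72556652  -14.39137488]
{'clock': 0.1, 'joint_pos': array([-6.98587980e+01,  2.16596630e+01,  4.56976263e+00,  7.30180884e+01,
        9.74419704e-04,  8.36797502e+01]), 'qd': array([ 0.00055914, -0.07568511,  0.10525024,  0.04644172, -0.04556538,
        0.05152449]), 'joint_torque': array([ 1.38747313e-03, -4.64693356e+01,  2.70582533e+01,  1.19992951e-02,
       -1.92551879e-04, -2.74637006e-07]), 'eef_pos': array([ 0.25612707, -0.5145042 ,  0.40382897]), 'eef_rot': array([-1.79892775e+02, -1.28564943e-02,  2.64614388e+01]), 'contact_force': array([-0.3992371 ,  0.37663037,  0.72878485]), 'ft_torque': array([-0.0056962 , -0.00646927,  0.0295432 ]), 'grasp_force': 0.0, 'opening': 0.08550636027679195}
```

View pics/top0.png

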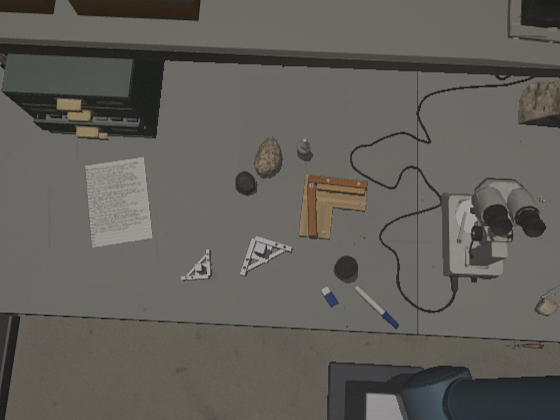

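View pics/side0.png

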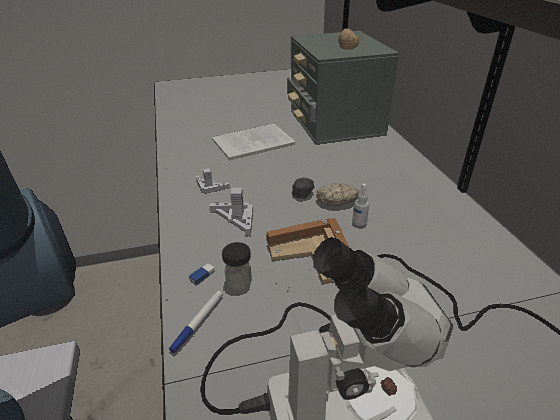

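Two squares are in view, at top pixels (262,254) and (200,268). The first is clearly larger, so it fits the description. I'll confirm it in an enlarged crop.

Run:
```python
from h import *
i=cv2.imread('pics/top0.png')[165:290,170:380]
i=cv2.convertScaleAbs(i,alpha=1.5)
cv2.imwrite('pics/c1.png',cv2.resize(i,(798,475),interpolation=cv2.INTER_CUBIC))
f=load('top0')
for p in((262,254),(200,268),(317,184),(346,268),(245,183)): print(p,ray(f,*p,0.0))
```

```text
(262, 254) [0.45804874 0.41783257 0.        ]
(200, 268) [0.41635994 0.56564304 0.        ]
(317, 184) [0.64116405 0.29096878 0.        ]
(346, 268) [0.43433246 0.21286767 0.        ]
(245, 183) [0.63465074 0.4711253  0.        ]
```

View pics/c1.png

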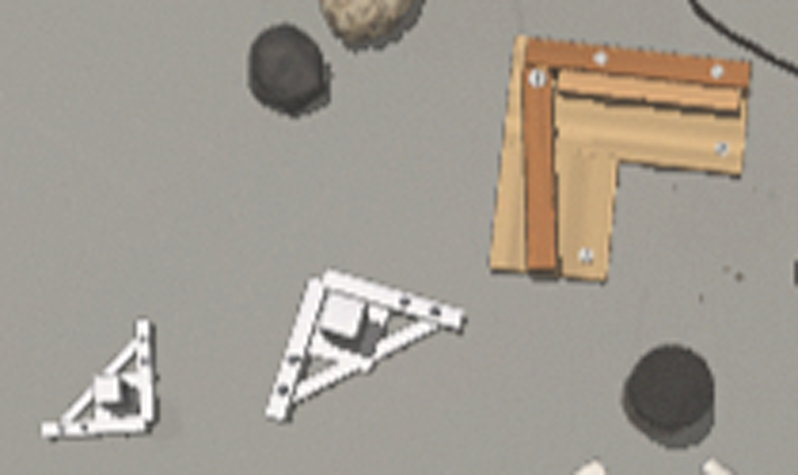

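The crop confirms it: the larger square has its corner at crop (325,272) and its post at crop (345,315). The other one at (120,390) is the small one. The frame pivot screw is at crop (537,77), and the loose rail's tip at (541,272) leans inward by about 8°.

Next I'll make a rough pose estimate and a helper that converts moves to tool axes.

```bash
cat >> h.py <<'E'
def to_tool(d,yaw): # world dx,dy,dz -> tool shift
    y=np.radians(yaw);c,s=np.cos(y),np.sin(y); return np.round([c*d[0]+s*d[1],s*d[0]-c*d[1],-d[2]],4)
def st():
    o=get_obs(); print(round(o['clock'],2),np.round(o['eef_pos'],4),np.round(o['eef_rot'],2),np.round(o['contact_force'],1),np.round(o['ft_torque'],2),round(o['opening'],4),np.round(o['joint_pos'],0)); return o
E
python3 - <<'E'
from h import *
f=load('top0')
c=lambda x,y,z:ray(f,170+x/3.8,165+y/3.8,z)
def yaw(a,b): d=b-a; return np.degrees(np.arctan2(d[1],d[0]))
print('sq x-face leg',c(330,271,.018),c(465,311,.018),yaw(c(465,311,.018),c(330,271,.018))-90)
print('sq y-face leg',c(268,412,.018),c(312,280,.018),yaw(c(268,412,.018),c(312,280,.018)))
print('post top',c(347,313,.072))
print('frame left edge',yaw(c(490,272,.012),c(520,37,.012)),c(490,272,.012),c(520,37,.012))
print('rail far edge',yaw(c(750,62,.036),c(525,37,.036))-90)
print('pivot',c(537,77,.037),'rail yaw',yaw(c(555,278,.036),c(552,80,.036)))
o=st(); y=o['eef_rot'][2]
P=[o['eef_pos'],[.35,-.15,.45],[.36,.1,.45],[.43,.41,.40]]
for a,b in zip(P,P[1:]): print(to_tool(np.array(b)-a,y))
E
```

```text
sq x-face leg [0.4978873  0.43191779 0.018     ] [0.47659094 0.34497369 0.018     ] -13.763226983105525
sq y-face leg [0.40649527 0.46513756 0.018     ] [0.49151978 0.4429762  0.018     ] -14.608916607627437
post top [0.46339884 0.41653938 0.072     ]
frame left edge -4.562589791039224 [0.50345443 0.33021226 0.012     ] [0.66038113 0.31768936 0.012     ]
rail far edge -3.707024590702062
pivot [0.62687748 0.3063683  0.037     ] rail yaw 3.0728086974852427
0.1 [ 0.2561 -0.5145  0.4038] [-1.7989e+02 -1.0000e-02  2.6460e+01] [-0.4  0.4  0.7] [-0.01 -0.01  0.03] 0.0855 [-70.  22.   5.  73.   0.  84.]
[ 0.2465 -0.2845 -0.0462]
[ 0.1204 -0.2194 -0.    ]
[ 0.2008 -0.2463  0.05  ]
```

Call:
move_arm(
  increments=[0.031,-0.0355,-0.006,0,0.031,-0.0355,-0.006,0,0.031,-0.0355,-0.006,0,0.031,-0.0355,-0.006,0,0.031,-0.0355,-0.006,0,0.031,-0.0355,-0.006,0,0.031,-0.0355,-0.006,0,0.031,-0.0355,-0.006,0],
)

```text
clock: 0.9
eef_pos: [0.3515, -0.1481, 0.4527]
eef_rot: [-180.0, -0.0, 26.4]
contact_force: [1.2, 0.2, 0.1]
opening: 0.0854
grasp_force: 0.0
```

Call:
move_arm(
  increments=[0.02,-0.0365,0,0,0.02,-0.0365,0,0,0.02,-0.0365,0,0,0.02,-0.0365,0,0,0.02,-0.0365,0,0,0.02,-0.0365,0,0],
)

```text
clock: 1.5
eef_pos: [0.361, 0.1012, 0.4525]
eef_rot: [180.0, 0.0, 26.5]
contact_force: [0.8, -0.7, -0.3]
opening: 0.0855
grasp_force: 0.0
```

Call:
move_arm(
  increments=[0,0,0,-8.2,0,0,0,-8.2,0,0,0,-8.2,0,0,0,-8.2,0,0,0,-8.2,0,0,0,-8.3,0,0,0,0],
  grip=0.06,
)

```text
clock: 2.2
eef_pos: [0.3613, 0.0995, 0.4524]
eef_rot: [-180.0, 0.0, 75.7]
contact_force: [0.1, 0.1, -0.2]
opening: 0.0602
grasp_force: 0.0
```

Call:
move_arm(
  increments=[0.038,-0.001,0.006,0,0.038,-0.001,0.006,0,0.038,-0.001,0.006,0,0.038,-0.001,0.006,0,0.038,-0.001,0.006,0,0.038,-0.001,0.006,0,0.038,-0.001,0.006,0,0,0,0,0],
)

```text
clock: 3.0
eef_pos: [0.4205, 0.3623, 0.4085]
eef_rot: [-179.9, 0.0, 75.8]
contact_force: [-0.6, -1.0, 0.5]
opening: 0.06
grasp_force: 0.0
```

Run:
```python
from h import *
f=snap('wrist','w1'); st(); print(f['fx'],f['eye'],f['orientation'])
for p in([.463,.4165,.072],[.4947,.4398,.018],[.627,.306,.037]): print(proj(f,p))
```

```text
3.05 [0.4201 0.3606 0.4091] [-1.7992e+02  1.0000e-01  7.5750e+01] [-0.8 -0.6  1.1] [-0.03  0.01 -0.06] 0.0601 [ 34.  19.   2.  73.  -0. 138.]
360.01952752534817 [0.43915283 0.4309293  0.37884197] [ 1.63506586e+02  5.35827574e-02 -1.41233631e+01]
[315.07647279 109.42978134]
[337.53441211  74.58620433]
[502.09102633 180.11496932]
```

View pics/w1.png

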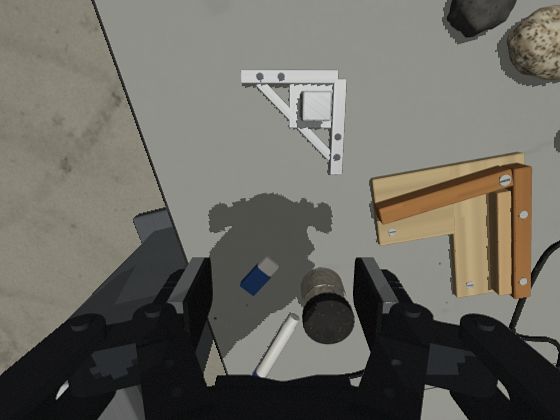

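The wrist image shows the square with outer faces along (241..337,70) and (346,80)-(341,174), and post top at about (317,106). The frame's left board edge runs (372,178)-(522,153), the pivot screw is at (505,180), and the fixed rail's far edge runs (531,167)-(526,297). I'll fit the poses from these.

```bash
cat > fit.py <<'E'
from h import *
from scipy.optimize import least_squares
def W(p,l):
    c,s=np.cos(p[2]),np.sin(p[2]); return [p[0]+c*l[0]-s*l[1],p[1]+s*l[0]+c*l[1],l[2]]
def fit(f,pts,lines,x0):
    def r(p):
        o=[]
        for l,u in pts: o+=list(proj(f,W(p,l))-u)
        for a,b,us in lines:
            A,B=proj(f,W(p,a)),proj(f,W(p,b)); n=np.array([-(B-A)[1],(B-A)[0]])/np.linalg.norm(B-A)
            o+=[(np.array(u)-A)@n for u in us]
        return np.array(o)
    s=least_squares(r,x0,loss='soft_l1'); print(np.round(s.x[:2],4),round(np.degrees(s.x[2]),2),np.round(s.fun,1)); return s.x
E
python3 - <<'E'
from fit import *
f=load('w1'); m=1e-3
print('square'); fit(f,[((0,0,.072),(317.5,106))],
 [((-.068,.032,.018),(.024,.032,.018),[(245,70),(335,70)]),((.032,-.068,.018),(.032,.024,.018),[(346,83),(341.5,172)])],[.463,.4165,-.24])
print('frame'); p=fit(f,[((-.009,.009,.037),(505,180)),((-.130,-.050,.012),(380,244)),((-.130,.026,.012),(372,178))],
 [((-.13,.026,.012),(.026,.026,.012),[(380,177),(510,155)]),((.018,-.13,.036),(.018,.02,.036),[(531,170),(526,295)])],[.635,.295,-.07])
t=load('top0')
print('top: pivot',proj(t,W(p,(-.009,.009,.037))),'seen',170+537/3.8,165+77/3.8)
E
```

```text
square
[0.4651 0.4185] -14.22 [-0.4  0.3  0.2  0.1 -0.2 -0.3]
frame
[0.6372 0.2959] -4.73 [-0.8  0.  -1.7  0.7 -0.2 -0.4  0.7 -0.5 -1.1 -2.1]
top: pivot [311.6781219  184.43680973] seen 311.3157894736842 185.26315789473685
```

Call:
move_arm(
  increments=[0.0168,0.0073,0.01,0,0.0168,0.0073,0.01,0,0.0168,0.0073,0.01,0,0.0168,0.0073,0.01,0,0,0,0.03,0,0,0,0.03,0,0,0,0.03,0,0,0,0.03,0,0,0,0,0],
)

```text
clock: 3.95
eef_pos: [0.4631, 0.4143, 0.2465]
eef_rot: [-179.7, 0.4, 75.6]
contact_force: [-1.1, -0.7, -0.0]
opening: 0.0597
grasp_force: 0.0
```

Run:
```python
from h import *
f=snap('wrist','w2'); st()
print(proj(f,(.465,.4185,.072)))
```

```text
4.0 [0.464  0.4151 0.2491] [-179.81    0.26   75.62] [-0.3 -0.  -0.1] [-0.04  0.    0.  ] 0.0597 [ 36.  32.  -3.  56.  -0. 140.]
[283.02556641 254.88210259]
```

View pics/w2.png

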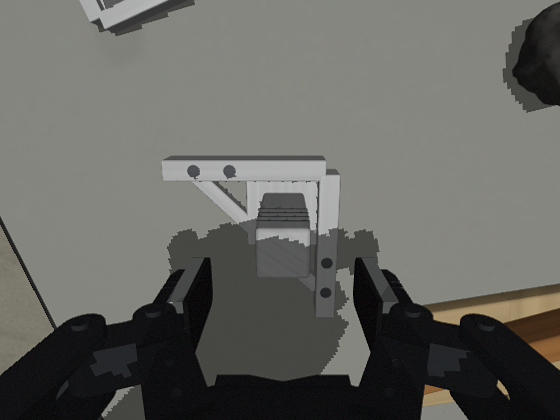

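The post is centred between the fingers at (283,251) and parallel to the pads. I'll descend and grip.

Call:
move_arm(
  increments=[0.0046,0,0.015,0,0,0,0.015,0,0,0,0.013,0,0,0,0,0,0,0,0,0],
)

```text
clock: 4.5
eef_pos: [0.4663, 0.4215, 0.208]
eef_rot: [180.0, -0.0, 75.7]
contact_force: [-0.3, 0.3, -0.3]
opening: 0.0602
grasp_force: 0.0
```

Call:
move_arm(
  increments=[0,0,0,0,0,0,0,0,0,0,0,0,0,0,0,0,0,0,0,0],
  grip=0.015,
  squeeze=70,
)

```text
clock: 5.0
eef_pos: [0.4663, 0.4218, 0.2086]
eef_rot: [180.0, -0.1, 75.8]
contact_force: [-0.8, -0.4, 5.5]
opening: 0.0233
grasp_force: 69.4
```

```bash
python3 -c "
from h import *
st()"
```

```text
5.0 [0.4663 0.4218 0.2086] [ 1.7996e+02 -8.0000e-02  7.5770e+01] [-0.8 -0.4  5.5] [ 0.1   0.35 -0.01] 0.0233 [ 36.  34.  -5.  51.   0. 141.]
```

Call:
move_arm(
  increments=[0,0,-0.01,0,0,0,-0.02,0,0,0,-0.02,0,0,0,-0.02,0,0,0,0,0,0,0,0,0],
)

```text
clock: 5.6
eef_pos: [0.4662, 0.4213, 0.2773]
eef_rot: [180.0, 0.0, 75.8]
contact_force: [-0.5, 0.5, -3.9]
opening: 0.0236
grasp_force: 68.9
```

```bash
python3 -c "
from h import *
st(); snap('side','s2')"
```

```text
5.6 [0.4662 0.4213 0.2773] [1.7998e+02 1.0000e-02 7.5750e+01] [-0.5  0.5 -3.9] [-0.02  0.03 -0.02] 0.0236 [ 36.  31.   1.  59.  -0. 141.]
```

Call:
move_arm(
  increments=[-0.0186,0.0189,0,0,-0.0186,0.0189,0,0,-0.0186,0.0189,0,0,-0.0186,0.0189,0,0,-0.0186,0.0189,0,0,-0.0186,0.0189,0,0,-0.0186,0.0189,0,0,-0.0186,0.0189,0,0,0,0,0,-4.7,0,0,0,-4.8],
)

```text
clock: 6.65
eef_pos: [0.5759, 0.2387, 0.2756]
eef_rot: [-179.8, 0.1, 85.3]
contact_force: [-0.9, 0.7, -2.9]
opening: 0.0231
grasp_force: 69.1
```

Run:
```python
from fit import *
st();f=snap('wrist','w3'); p=np.array([.6372,.2959,np.radians(-4.73)])
print(proj(f,W(p,(-.009,.009,.037))),proj(f,W(p,(.018,-.12,.036))))
```

```text
6.65 [0.5759 0.2387 0.2756] [-1.7981e+02  8.0000e-02  8.5340e+01] [-0.9  0.7 -2.9] [0.04 0.03 0.01] 0.0231 [ 17.  31.  -0.  59.  -0. 111.]
[366.8984715   98.39701159] [393.86717689 302.38230585]
```

View pics/w3.png

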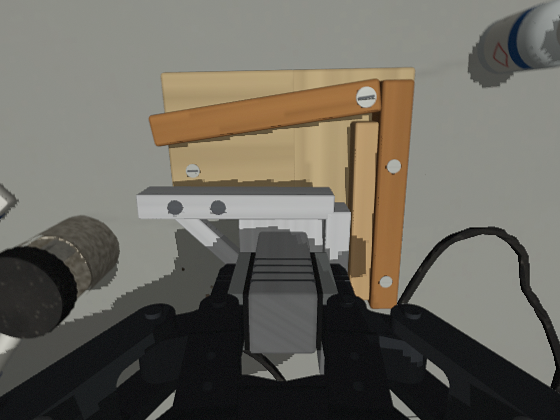

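Pivot screw seen at (367,97), predicted (366.9,98.4), so the frame pose is confirmed. The lining strip runs (367,122)-(356,300), and the square is clear of both rails. I'll lower it and refine the frame yaw.

Call:
move_arm(
  increments=[0,0,0.015,0,0,0,0.015,0,0,0,0.012,0,0,0,0.01,0,0,0,0,0,0,0,0,0],
)

```text
clock: 7.3
eef_pos: [0.576, 0.24, 0.2254]
eef_rot: [-180.0, 0.0, 85.3]
contact_force: [0.2, 0.3, -2.2]
opening: 0.0232
grasp_force: 69.2
```

Run:
```python
from fit import *
st();f=load('w3')
p=fit(f,[((-.009,.009,.037),(367,97))],[((-.13,.026,.012),(.026,.026,.012),[(170,73),(410,68)]),((.018,-.13,.036),(.018,.02,.036),[(413,85),(397,303)])],[.6372,.2959,-.0825])
```

```text
7.3 [0.576  0.24   0.2254] [-1.7997e+02  2.0000e-02  8.5250e+01] [ 0.2  0.3 -2.2] [-0.03  0.02 -0.03] 0.0232 [ 17.  33.  -4.  53.  -0. 112.]
[0.6366 0.2965] -3.38 [-1.7  0.7  0.2  0.5 -1.4 -0.1]
```

Run:
```python
from fit import *
f=load('w3'); i=cv2.imread('pics/w3.png')
for p in([.6366,.2965,np.radians(-3.4)],[.6372,.2959,np.radians(-4.7)]):
  for a in(4,9,14): print(a,[proj(f,W(p,(-a/1e3,y,.034))).round(1) for y in(-.005,-.03)])
print(W(p,(-.056,-.060)))
cv2.imwrite('pics/c3.png',cv2.resize(cv2.convertScaleAbs(i[60:230,290:430],alpha=1.3),None,fx=3.5,fy=3.5,interpolation=cv2.INTER_CUBIC))
```

```text
4 [array([371.9, 123. ]), array([369.8, 166.1])]
9 [array([363.2, 123.2]), array([361.3, 166.3])]
14 [array([354.4, 123.4]), array([352.9, 166.4])]
4 [array([372.7, 123.9]), array([369.6, 166.9])]
9 [array([364. , 123.8]), array([361.2, 166.9])]
14 [array([355.3, 123.8]), array([352.8, 166.8])]Traceback (most recent call last):
  File "<stdin>", line 5, in <module>
  File "fit.py", line 4, in W
    c,s=np.cos(p[2]),np.sin(p[2]); return [p[0]+c*l[0]-s*l[1],p[1]+s*l[0]+c*l[1],l[2]]
                                                                                 ~^^^
IndexError: tuple index out of range
```

Call:
move_arm(
  increments=[0,0.001,0.0025,0,0,0.002,0,0,0,0.002,0,0,0,0,0,0],
)

```text
clock: 7.7
eef_pos: [0.5817, 0.2396, 0.2236]
eef_rot: [179.9, -0.0, 85.2]
contact_force: [-0.2, -0.4, -2.5]
opening: 0.0235
grasp_force: 69.2
```

Call:
move_arm(
  increments=[0,0.001,0,0,0,0.001,0,0,0,0.0005,0,0,0,0,0,0],
)

```text
clock: 8.1
eef_pos: [0.5837, 0.2394, 0.2232]
eef_rot: [180.0, 0.0, 85.3]
contact_force: [-0.0, -0.7, -3.3]
opening: 0.0228
grasp_force: 69.2
```

Call:
move_arm(
  increments=[0,0.0005,0,0,0,0.0005,0,0,0,0,0,0],
)

```text
clock: 8.4
eef_pos: [0.5847, 0.2393, 0.2232]
eef_rot: [180.0, 0.0, 85.3]
contact_force: [-0.3, 0.2, -3.0]
opening: 0.0233
grasp_force: 69.2
```

Call:
move_arm(
  increments=[0,0.0005,0,0,0,0.0003,0,0,0,0,0,0],
)

```text
clock: 8.7
eef_pos: [0.5854, 0.2393, 0.2231]
eef_rot: [180.0, 0.0, 85.3]
contact_force: [-0.5, -0.2, -2.7]
opening: 0.0233
grasp_force: 69.2
```

Call:
move_arm(
  increments=[0,0.0005,0,0,0,0.0003,0,0,0,0,0,0],
)

```text
clock: 9.0
eef_pos: [0.5862, 0.2392, 0.2231]
eef_rot: [-180.0, 0.0, 85.3]
contact_force: [0.3, 0.9, -3.2]
opening: 0.0231
grasp_force: 69.2
```

```bash
python3 -c "
from h import *
st()"
```

```text
9.0 [0.5862 0.2392 0.2231] [-180.      0.     85.26] [ 0.3  0.9 -3.2] [ 0.06  0.07 -0.02] 0.0231 [ 16.  34.  -3.  53.  -0. 111.]
```

Call:
move_arm(
  increments=[0,0.0003,0,0,0,0.0003,0,0,0,0,0,0],
)

```text
clock: 9.3
eef_pos: [0.5864, 0.2391, 0.2231]
eef_rot: [-179.9, 0.0, 85.3]
contact_force: [-1.3, 0.1, -1.5]
opening: 0.0232
grasp_force: 69.3
```

Call:
move_arm(
  increments=[0,0.0003,0,0,0,0.0003,0,0,0,0,0,0],
)

```text
clock: 9.6
eef_pos: [0.5867, 0.2391, 0.223]
eef_rot: [-179.9, 0.0, 85.3]
contact_force: [-5.1, -0.4, 0.5]
opening: 0.0231
grasp_force: 69.6
```

```bash
python3 -c "
from h import *
st()"
```

```text
9.6 [0.5867 0.2391 0.223 ] [-1.7989e+02  1.0000e-02  8.5280e+01] [-5.1 -0.4  0.5] [0.05 1.07 0.12] 0.0231 [ 16.  34.  -3.  53.   0. 111.]
```

Call:
move_arm(
  increments=[0,0,0,-0.4,0,0,0,-0.4,0,0,0,0,0,0,0,0],
)

```text
clock: 10.0
eef_pos: [0.5868, 0.2388, 0.2229]
eef_rot: [-179.9, 0.0, 86.1]
contact_force: [-5.4, -1.5, 0.1]
opening: 0.0233
grasp_force: 69.6
```

```bash
python3 -c "
from h import *
st()"
```

```text
10.0 [0.5868 0.2388 0.2229] [-1.7992e+02  5.0000e-02  8.6060e+01] [-5.4 -1.5  0.1] [-0.13  1.08  0.06] 0.0233 [ 16.  34.  -3.  53.  -0. 110.]
```

Call:
move_arm(
  increments=[0,0.0002,0,-0.2,0,0.0002,0,-0.2,0,0,0,0],
)

```text
clock: 10.3
eef_pos: [0.587, 0.2388, 0.2228]
eef_rot: [-179.9, 0.1, 86.5]
contact_force: [-5.6, -0.8, 0.4]
opening: 0.0234
grasp_force: 69.7
```

```bash
python3 -c "
from h import *
st()"
```

```text
10.3 [0.587  0.2388 0.2228] [-1.7989e+02  6.0000e-02  8.6450e+01] [-5.6 -0.8  0.4] [-0.25  1.16 -0.02] 0.0234 [ 16.  34.  -3.  53.  -0. 110.]
```

Call:
move_arm(
  increments=[0,0.0002,0,-0.2,0,0.0002,0,-0.2,0,0,0,0,0,0,0,0],
)

```text
clock: 10.7
eef_pos: [0.5871, 0.2387, 0.2226]
eef_rot: [-179.8, 0.1, 86.8]
contact_force: [-7.0, 0.1, 0.4]
opening: 0.023
grasp_force: 69.8
```

```bash
python3 -c "
from h import *
st()"
```

```text
10.7 [0.5871 0.2387 0.2226] [-1.7984e+02  6.0000e-02  8.6810e+01] [-7.   0.1  0.4] [-0.2   1.41 -0.34] 0.023 [ 16.  34.  -3.  53.  -0. 110.]
```

Call:
move_arm(
  increments=[0,0.0002,0,-0.2,0,0.0002,0,-0.2,0,0,0,0,0,0,0,0],
)

```text
clock: 11.1
eef_pos: [0.5871, 0.2387, 0.2225]
eef_rot: [-179.8, 0.1, 87.2]
contact_force: [-8.3, -0.4, 0.9]
opening: 0.0235
grasp_force: 70.0
```

```bash
python3 -c "
from h import *
st()"
```

```text
11.1 [0.5871 0.2387 0.2225] [-1.7977e+02  8.0000e-02  8.7190e+01] [-8.3 -0.4  0.9] [-0.32  1.6  -0.49] 0.0235 [ 16.  34.  -3.  53.   0. 109.]
```

Flush yaw is at about 86.65°, where the centre of pressure sits at the face middle, and the image fit agrees. I'll back off x by 2 mm, correct the yaw and swing the rail with a y push.

Call:
move_arm(
  increments=[0,-0.001,0,0.5,0,-0.0015,0,0,0.003,0,0,0,0.003,0,0,0,0.003,0,0,0,0.003,0,0,0,0.002,0,0,0,0.002,0,0,0,0.002,0,0,0,0,0,0,0],
)

```text
clock: 12.1
eef_pos: [0.5873, 0.2574, 0.2234]
eef_rot: [180.0, -0.0, 86.8]
contact_force: [-0.7, -1.1, -1.9]
opening: 0.0231
grasp_force: 69.3
```

```bash
python3 -c "
from h import *
st()"
```

```text
12.1 [0.5873 0.2574 0.2234] [ 1.7996e+02 -1.0000e-02  8.6780e+01] [-0.7 -1.1 -1.9] [-0.08  0.19  0.01] 0.0231 [ 18.  35.  -1.  54.  -0. 111.]
```

Call:
move_arm(
  increments=[0.0015,0,0,0,0.0015,0,0,0,0.001,0,0,0,0.001,0,0,0,0.001,0,0,0,0,0,0,0],
)

```text
clock: 12.7
eef_pos: [0.5873, 0.2632, 0.223]
eef_rot: [-180.0, 0.0, 86.8]
contact_force: [-0.9, -2.1, -2.2]
opening: 0.0233
grasp_force: 69.3
```

```bash
python3 -c "
from h import *
st()"
```

```text
12.7 [0.5873 0.2632 0.223 ] [-179.99    0.     86.77] [-0.9 -2.1 -2.2] [-0.35  0.35  0.15] 0.0233 [ 18.  35.  -1.  54.   0. 112.]
```

Call:
move_arm(
  increments=[0.0005,0,0,0.1,0.0005,0,0,0,0.0005,0,0,0,0.0005,0,0,0,0.0005,0,0,0,0,0,0,0],
)

```text
clock: 13.3
eef_pos: [0.5876, 0.2657, 0.2231]
eef_rot: [-180.0, 0.0, 86.7]
contact_force: [-1.5, -1.8, -2.2]
opening: 0.0229
grasp_force: 69.1
```

```bash
python3 -c "
from h import *
st()"
```

```text
13.3 [0.5876 0.2657 0.2231] [-180.      0.     86.66] [-1.5 -1.8 -2.2] [-0.44  0.26  0.19] 0.0229 [ 19.  35.  -1.  54.  -0. 112.]
```

Call:
move_arm(
  increments=[0.0005,0,0,0,0.0005,0,0,0,0,0,0,0],
)

```text
clock: 13.6
eef_pos: [0.5876, 0.2667, 0.2231]
eef_rot: [180.0, 0.0, 86.7]
contact_force: [-1.1, -1.1, -4.1]
opening: 0.0234
grasp_force: 69.2
```

```bash
python3 -c "
from h import *
st()"
```

```text
13.6 [0.5876 0.2667 0.2231] [180.     0.    86.66] [-1.1 -1.1 -4.1] [-0.45  0.31  0.22] 0.0234 [ 19.  35.  -0.  54.  -0. 112.]
```

Call:
move_arm(
  increments=[0.0005,0,0,0,0.0005,0,0,0,0,0,0,0],
)

```text
clock: 13.9
eef_pos: [0.5877, 0.2677, 0.2232]
eef_rot: [180.0, -0.0, 86.7]
contact_force: [-1.3, -1.7, -2.3]
opening: 0.0231
grasp_force: 69.2
```

Call:
move_arm(
  increments=[0.0004,0,0,0,0.0004,0,0,0,0,0,0,0],
)

```text
clock: 14.2
eef_pos: [0.5877, 0.2684, 0.2232]
eef_rot: [180.0, -0.0, 86.7]
contact_force: [-1.2, -1.8, -3.1]
opening: 0.0232
grasp_force: 69.2
```

```bash
python3 -c "
from h import *
st()"
```

```text
14.2 [0.5877 0.2684 0.2232] [180.    -0.    86.66] [-1.2 -1.8 -3.1] [-0.45  0.31  0.21] 0.0232 [ 19.  36.  -0.  54.   0. 112.]
```

Call:
move_arm(
  increments=[0.0004,0,0,0,0.0004,0,0,0,0,0,0,0],
)

```text
clock: 14.5
eef_pos: [0.5878, 0.2692, 0.2232]
eef_rot: [180.0, -0.0, 86.7]
contact_force: [-2.3, -1.8, -2.9]
opening: 0.0235
grasp_force: 69.2
```

Call:
move_arm(
  increments=[0.0004,0,0,0,0.0004,0,0,0,0,0,0,0],
)

```text
clock: 14.8
eef_pos: [0.5879, 0.27, 0.2232]
eef_rot: [180.0, 0.0, 86.7]
contact_force: [-0.6, -1.6, -2.6]
opening: 0.0236
grasp_force: 69.2
```

```bash
python3 -c "
from h import *
st(); snap('wrist','w4')"
```

```text
14.8 [0.5879 0.27   0.2232] [180.     0.    86.66] [-0.6 -1.6 -2.6] [-0.49  0.28  0.17] 0.0236 [ 19.  36.  -0.  54.  -0. 112.]
```

View pics/w4.png

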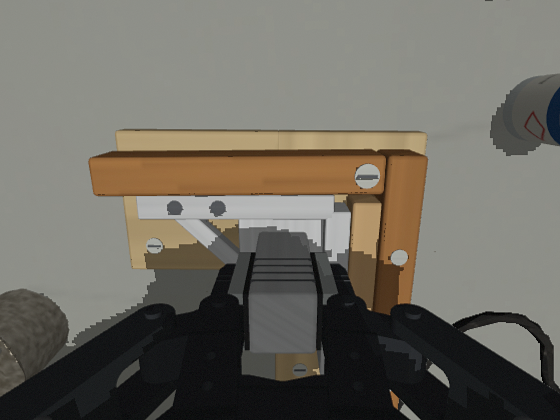

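The image shows the rail almost flush. Its inner edge runs (97,195)-(383,193) against the square's edge at row 196. I'll continue in finer steps.

Call:
move_arm(
  increments=[0.0003,0,0,0,0.0003,0,0,0,0,0,0,0],
)

```text
clock: 15.15
eef_pos: [0.5879, 0.2706, 0.2232]
eef_rot: [180.0, -0.0, 86.7]
contact_force: [-1.2, -2.0, -3.2]
opening: 0.0233
grasp_force: 69.2
```

Call:
move_arm(
  increments=[0.0003,0,0,0,0.0003,0,0,0,0,0,0,0],
)

```text
clock: 15.45
eef_pos: [0.5879, 0.2711, 0.2232]
eef_rot: [180.0, 0.0, 86.7]
contact_force: [-1.5, -3.6, -2.6]
opening: 0.0234
grasp_force: 69.2
```

```bash
python3 -c "
from h import *
st()"
```

```text
15.45 [0.5879 0.2711 0.2232] [1.800e+02 3.000e-02 8.665e+01] [-1.5 -3.6 -2.6] [-0.61  0.37  0.16] 0.0234 [ 19.  36.  -0.  54.  -0. 112.]
```

Call:
move_arm(
  increments=[0,0.0004,0,0,0,0.0004,0,0,0,0,0,0],
)

```text
clock: 15.75
eef_pos: [0.5885, 0.2711, 0.2231]
eef_rot: [-180.0, 0.0, 86.7]
contact_force: [-2.4, -2.3, -3.0]
opening: 0.0234
grasp_force: 69.4
```

```bash
python3 -c "
from h import *
st()"
```

```text
15.75 [0.5885 0.2711 0.2231] [-1.7997e+02  2.0000e-02  8.6650e+01] [-2.4 -2.3 -3. ] [-0.68  0.65  0.1 ] 0.0234 [ 19.  36.   0.  54.  -0. 112.]
```

Call:
move_arm(
  increments=[0,0.0003,0,0,0,0.0003,0,0,0,0,0,0],
)

```text
clock: 16.05
eef_pos: [0.5888, 0.2711, 0.223]
eef_rot: [-179.9, 0.0, 86.7]
contact_force: [-3.8, -2.7, -1.8]
opening: 0.0231
grasp_force: 69.5
```

```bash
python3 -c "
from h import *
st()"
```

```text
16.05 [0.5888 0.2711 0.223 ] [-1.7992e+02  2.0000e-02  8.6650e+01] [-3.8 -2.7 -1.8] [-0.67  0.99  0.06] 0.0231 [ 19.  36.   0.  54.   0. 112.]
```

Now both together, in small steps.

Call:
move_arm(
  increments=[0.0002,0.0002,0,0,0.0002,0.0002,0,0,0,0,0,0],
)

```text
clock: 16.35
eef_pos: [0.589, 0.2712, 0.223]
eef_rot: [-179.9, 0.1, 86.6]
contact_force: [-5.4, -3.5, -1.2]
opening: 0.0232
grasp_force: 69.6
```

```bash
python3 -c "
from h import *
st()"
```

```text
16.35 [0.589  0.2712 0.223 ] [-1.7989e+02  5.0000e-02  8.6640e+01] [-5.4 -3.5 -1.2] [-0.82  1.13 -0.01] 0.0232 [ 19.  36.   0.  54.  -0. 112.]
```

Call:
move_arm(
  increments=[0.0002,0.0002,0,0,0.0002,0.0002,0,0,0,0,0,0],
)

```text
clock: 16.65
eef_pos: [0.5892, 0.2714, 0.2229]
eef_rot: [-179.9, 0.1, 86.6]
contact_force: [-6.5, -3.9, 0.4]
opening: 0.0232
grasp_force: 69.7
```

```bash
python3 -c "
from h import *
st()"
```

```text
16.65 [0.5892 0.2714 0.2229] [-1.7985e+02  9.0000e-02  8.6620e+01] [-6.5 -3.9  0.4] [-0.98  1.29 -0.09] 0.0232 [ 19.  36.   0.  55.  -0. 113.]
```

Call:
move_arm(
  increments=[0.0004,0.0001,0,0,0.0004,0.0001,0,0,0,0,0,0],
)

```text
clock: 16.95
eef_pos: [0.5893, 0.2717, 0.2228]
eef_rot: [-179.8, 0.2, 86.6]
contact_force: [-6.1, -5.8, -0.0]
opening: 0.023
grasp_force: 69.7
```

```bash
python3 -c "
from h import *
st()"
```

```text
16.95 [0.5893 0.2717 0.2228] [-1.7984e+02  1.7000e-01  8.6600e+01] [-6.1 -5.8 -0. ] [-1.32  1.3  -0.12] 0.023 [ 19.  36.   0.  55.  -0. 113.]
```

Call:
move_arm(
  increments=[0.0003,0.0001,0,0,0.0003,0.0001,0,0,0,0,0,0],
)

```text
clock: 17.25
eef_pos: [0.5894, 0.272, 0.2227]
eef_rot: [-179.8, 0.2, 86.6]
contact_force: [-6.1, -6.7, 2.4]
opening: 0.0235
grasp_force: 69.8
```

```bash
python3 -c "
from h import *
st()"
```

```text
17.25 [0.5894 0.272  0.2227] [-179.81    0.23   86.58] [-6.1 -6.7  2.4] [-1.53  1.46 -0.16] 0.0235 [ 19.  36.   0.  55.  -0. 113.]
```

Call:
move_arm(
  increments=[0.0003,0.0003,0,0,0.0003,0.0003,0,0,0,0,0,0],
)

```text
clock: 17.55
eef_pos: [0.5897, 0.2722, 0.2227]
eef_rot: [-179.8, 0.3, 86.6]
contact_force: [-9.2, -8.1, 2.9]
opening: 0.023
grasp_force: 69.9
```

Call:
move_arm(
  increments=[0.0002,0.0003,0,0,0.0002,0.0003,0,0,0,0,0,0],
)

```text
clock: 17.85
eef_pos: [0.5899, 0.2723, 0.2227]
eef_rot: [-179.7, 0.3, 86.6]
contact_force: [-9.6, -8.7, 4.3]
opening: 0.023
grasp_force: 70.1
```

```bash
python3 -c "
from h import *
st()"
```

```text
17.85 [0.5899 0.2723 0.2227] [-179.71    0.33   86.56] [-9.6 -8.7  4.3] [-1.92  1.96 -0.14] 0.023 [ 19.  36.   1.  55.  -0. 113.]
```

Call:
move_arm(
  increments=[0.0003,0.0002,0,0,0.0002,0,0,0,0,0,0,0,0,0,0,0],
)

```text
clock: 18.25
eef_pos: [0.5899, 0.2725, 0.2226]
eef_rot: [-179.7, 0.4, 86.5]
contact_force: [-9.5, -10.2, 4.5]
opening: 0.0232
grasp_force: 70.1
```

```bash
python3 -c "
from h import *
st(); snap('wrist','w5')"
```

```text
18.25 [0.5899 0.2725 0.2226] [-179.69    0.38   86.55] [ -9.5 -10.2   4.5] [-2.18  2.02 -0.17] 0.0232 [ 19.  36.   1.  55.  -0. 113.]
```

View pics/w5.png

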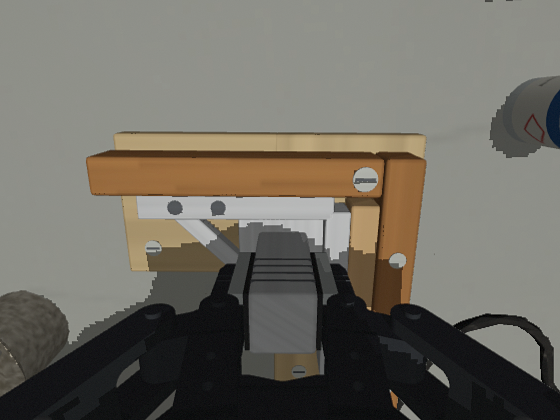

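Call:
move_arm(
  increments=[0,0,0,0,0,0,0,0,0,0,0,0,0,0,0,0,0,0,0,0,0,0,0,0,0,0,0,0,0,0,0,0],
)

```text
clock: 19.1
eef_pos: [0.5899, 0.2725, 0.2227]
eef_rot: [-179.7, 0.4, 86.6]
contact_force: [-9.5, -10.5, 4.2]
opening: 0.0234
grasp_force: 70.1
```

Call:
move_arm(
  increments=[0,0,0,0,0,0,0,0,0,0,0,0,0,0,0,0,0,0,0,0,0,0,0,0,0,0,0,0,0,0,0,0],
)

```text
clock: 19.9
eef_pos: [0.5899, 0.2725, 0.2227]
eef_rot: [-179.7, 0.4, 86.5]
contact_force: [-9.5, -9.9, 5.2]
opening: 0.0231
grasp_force: 70.1
```

```bash
python3 -c "
from h import *
st()"
```

```text
19.9 [0.5899 0.2725 0.2227] [-179.69    0.37   86.55] [-9.5 -9.9  5.2] [-2.11  2.09 -0.18] 0.0231 [ 19.  36.   1.  55.  -0. 113.]
```

Call:
move_arm(
  increments=[-0.001,-0.001,0,0,-0.001,-0.001,0,0,-0.001,-0.001,0,0,-0.002,-0.002,0,0,-0.003,-0.003,0,0,-0.004,-0.004,0,0,-0.004,-0.002,0,0,-0.004,0,0,0,0,0,0,0],
)

```text
clock: 20.8
eef_pos: [0.577, 0.2549, 0.2233]
eef_rot: [180.0, 0.0, 86.6]
contact_force: [0.2, 0.5, -3.6]
opening: 0.0231
grasp_force: 69.2
```

Call:
move_arm(
  increments=[0,0,-0.01,0,0,0,-0.015,0,0,0,-0.015,0,0,0,-0.015,0,0,0,0,0,0,0,0,0],
)

```text
clock: 21.4
eef_pos: [0.5773, 0.2557, 0.2787]
eef_rot: [179.9, -0.0, 86.7]
contact_force: [0.2, 0.8, -3.4]
opening: 0.0231
grasp_force: 69.3
```

Run:
```python
from fit import *
o=st(); snap('wrist','w6')
y=o['eef_rot'][2]; print(to_tool(np.array([.4663,.4218,.2786])-o['eef_pos'],y), 'turn', y-75.78)
```

```text
21.4 [0.5773 0.2557 0.2787] [ 1.7992e+02 -3.0000e-02  8.6660e+01] [ 0.2  0.8 -3.4] [-0.02  0.06 -0.02] 0.0231 [ 18.  31.   1.  60.  -0. 111.]
[ 1.594e-01 -1.205e-01  1.000e-04] turn 10.88052549585116
```

View pics/w6.png

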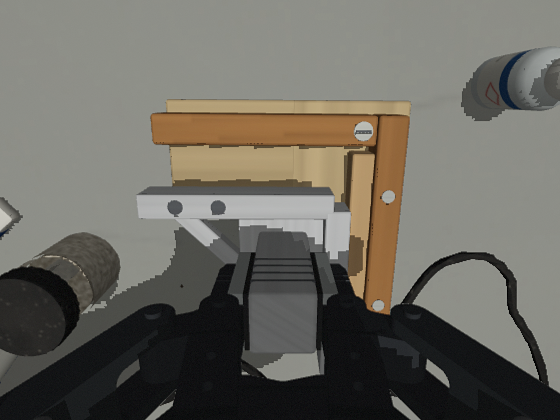

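The rail now looks true: its inner edge runs (155,144)-(375,145), and the lining and fixed rail are unmoved. I'll take the square home and check the corner angle numerically.

Call:
move_arm(
  increments=[0.0199,-0.0151,0,0,0.0199,-0.0151,0,0,0.0199,-0.0151,0,0,0.0199,-0.0151,0,0,0.0199,-0.0151,0,0,0.0199,-0.0151,0,0,0.0199,-0.0151,0,0,0.0201,-0.0148,0,0,0,0,0,5.4,0,0,0,5.5],
)

```text
clock: 22.45
eef_pos: [0.4648, 0.4222, 0.2768]
eef_rot: [-179.9, 0.1, 75.6]
contact_force: [-0.6, -0.3, -3.0]
opening: 0.0233
grasp_force: 69.4
```

Call:
move_arm(
  increments=[0,0,0.02,0,0,0,0.02,0,0,0,0.015,0,0,0,0.008,0,0,0,0.003,0,0,0,0,0,0,0,0,0],
)

```text
clock: 23.15
eef_pos: [0.4663, 0.4219, 0.2129]
eef_rot: [179.9, -0.1, 75.8]
contact_force: [-0.2, -0.1, -3.5]
opening: 0.0234
grasp_force: 69.4
```

Run:
```python
from h import *
st()
f=load('w6'); g=cv2.cvtColor(f['pixels'],cv2.COLOR_RGB2GRAY)
for l in cv2.createLineSegmentDetector().detect(cv2.GaussianBlur(g,(3,3),0))[0][:,0]:
    if np.hypot(l[2]-l[0],l[3]-l[1])>70 and min(l[0],l[2])>145 and max(l[1],l[3])<320 and max(l[0],l[2])<415:
        a,b=ray(f,l[0],l[1],.036),ray(f,l[2],l[3],.036); d=b-a
        print(l.round(1), round((np.degrees(np.arctan2(d[1],d[0]))+45)%90-45,2))
```

```text
23.15 [0.4663 0.4219 0.2129] [ 1.7995e+02 -5.0000e-02  7.5760e+01] [-0.2 -0.1 -3.5] [-0.01 -0.03 -0.  ] 0.0234 [ 36.  34.  -4.  51.  -0. 141.]
[362.3 296.8 373.5 155.6] -3.68
[153.1 111.  408.1 113.4] -3.78
[374.8 189.2 367.5 281.7] -3.47
[155.6 141.7 354.4 143.8] -3.85
[409.9 116.8 390.4 304.5] -3.63
[354.4 116.5 154.4 114.4] -3.82
[406.9 102.3 166.9 100.1] -3.74
[319.4 219.6 241.9 219.9] -3.06
```

The rail reads −3.8°, the board edge −3.7° and the fixed rail −3.6°, so the corner is square within measurement. I'll set the square down.

Call:
move_arm(
  increments=[0,0,0.0015,0,0,0,0.001,0,0,0,0.001,0,0,0,0,0],
)

```text
clock: 23.55
eef_pos: [0.466, 0.4217, 0.2087]
eef_rot: [180.0, -0.0, 75.8]
contact_force: [-0.0, -0.0, -3.4]
opening: 0.0234
grasp_force: 69.5
```

Call:
move_arm(
  increments=[0,0,0.0005,0,0,0,0.0003,0,0,0,0,0],
)

```text
clock: 23.85
eef_pos: [0.466, 0.4216, 0.2086]
eef_rot: [180.0, -0.0, 75.8]
contact_force: [-2.3, -2.0, 6.4]
opening: 0.0233
grasp_force: 70.2
```

Call:
move_arm(
  increments=[0,0,-0.0005,0,0,0,0,0],
)

```text
clock: 24.05
eef_pos: [0.466, 0.4217, 0.2086]
eef_rot: [180.0, -0.0, 75.8]
contact_force: [-2.6, -1.9, 4.3]
opening: 0.0231
grasp_force: 70.2
```

Call:
move_arm(
  increments=[0,0,0,0,0,0,0,0,0,0,0,0,0,0,0,0,0,0,0,0],
  grip=0.06,
)

```text
clock: 24.55
eef_pos: [0.466, 0.4217, 0.2083]
eef_rot: [180.0, 0.0, 75.8]
contact_force: [0.4, 0.5, -0.1]
opening: 0.0598
grasp_force: 0.0
```

Call:
move_arm(
  increments=[0,0,-0.01,0,0,0,-0.02,0,0,0,-0.02,0,0,0,-0.03,0,0,0,-0.03,0,0,0,-0.03,0,0,0,-0.03,0,0,0,0,0,0,0,0,0],
)

```text
clock: 25.45
eef_pos: [0.4662, 0.4218, 0.3798]
eef_rot: [179.9, -0.1, 75.8]
contact_force: [0.5, -0.4, 0.1]
opening: 0.06
grasp_force: 0.0
```

Run:
```python
from h import *
st(); f=snap('wrist','w7'); print(proj(f,(.4655,.42,.072)))
```

```text
25.45 [0.4662 0.4218 0.3798] [ 1.7989e+02 -1.2000e-01  7.5760e+01] [ 0.5 -0.4  0.1] [ 0.01 -0.01 -0.02] 0.06 [ 36.  28.  11.  73.  -0. 141.]
[279.37378824 195.40926175]
```

View pics/w7.png

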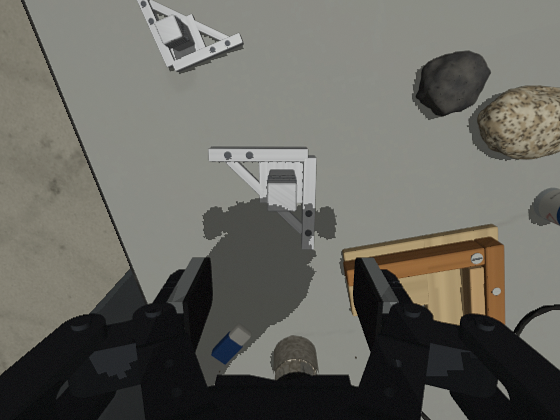

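The square stands upright in its old place, with its post at (281,193) against a predicted (279,195). The rail is true and the bystanders are untouched. Handing in.

```bash
python3 -c "
from h import *
print(sign_off())"
```

```text
the job is handed in; nothing more can be done
None
```

The job is done and handed in at about 25 s of the 69 s limit: the larger square swung the loose rail out, stayed pressed on the rail and the lining at about 10 N each for about 1.7 s, and stands upright back in its place; by camera the corner is square to about 0.2°.

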